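Latch the sample carriage of a vial photometer and start the reading

ROBOT

A 6-joint arm with a two-finger parallel gripper is mounted at the origin on a cart in front of the work surface, level with it; the furniture and walls round the work are solid. World frame = base frame: x ahead of the robot, y to its left, z up, the work surface at z = 0. Lengths are in m, angles in degrees, forces in N, time in s.
With the tool pointing down it reaches from about 0.35 to 0.875 m from the base axis. Payload 4.2 kg.
Tool frame: the origin (TCP) lies midway between the tips of the shut fingers; the grasp point (between the pads) lies 19 mm behind it (r.grasp_offset is the distance from the TCP to the grasp point, in m); z points along the fingers, y is the direction in which the jaws open and shut (so a half turn about z gives the same grasp; the last joint's range is limited). The gripper opens to 87 mm and grips with 3 to 60 N. Pads are 19 mm wide; open, the fingers measure 117 mm over their backs; the gripper's body (75 mm by 190 mm) begins 51 mm behind the grasp point.
Start: joints at [-52.219, 22.042, 0.453, 0, -68.411, -14.817], TCP at [0.244, -0.575, 0.223] pointing down, gripper open.
Joint ranges: [-179.83, 179.83], [-69.29, 118.12], [-61.27, 80.66], [-181.25, 117.63], [-171.15, -9.14], [-177.46, 177.46]. Speed limits (degrees/s): [159.86, 159.86, 180, 180, 180, 180].

INTERFACE

Orientations are given as a 3x3 rotation matrix whose columns are the frame's x, y, z axes.
In Python, from station import r gives the robot as it stands.
- The arm moves only by the shell command python3 -m crank 'ROWS'. ROWS is JSON, a list of rows, each a list of 3 entries, a list of its own where there are three numbers: the closure, from -1 (fully open) to 1 (shut), so that 0 is half open, then the shift along the tool's x, y, z as a fraction of full scale, then the turn, a rotation vector about the tool's x, y, z as a fraction of full scale. In form: [[fingers, [dx, dy, dz], [wx, wy, wz]], ...]. A call has 1 to 8 rows; each row shifts and turns the commanded pose from where the row before left it, along the tool's axes as they then stand; what a row does not reach is not made up. Full scale, the value 1, is 100 mm for a shift and 45 degrees for a turn. A row lasts 1/10 s, in which the tool goes at most 50 mm and 8.59 degrees, less where a joint would pass 70% of its speed; a pose out of reach is approached as far as the arm can. A call with a number of a shift or a turn outside -1 to 1 is refused whole. A call with a gripper value outside its range is refused whole. The fingers move at their own pace and stop on an object; the grip force is fixed at half the most. Time passes only in rows, so rows that do not move let the fingers close. It gives the time, the measured TCP pose, the force and the opening at its end, in the units of the state.
- r.sense(): the state, without advancing time (a new reading comes with each control period).
- r.capture(name): name is "side" or "top" or "wrist"; returns a dict with "img" (400x640x3 uint8, blue, green, red), "fx", "fy", "cx", "cy" (pixels), "dist" ([k1, k2, p1, p2, k3] as OpenCV has them; the pictures are not rectified), "R" (3x3) and "t" (3): a world point X has camera coordinates R X + t. Camera axes: x right, y down, z forward; pixel columns grow to the right and rows downward; lengths in m; the calibration is good to about 2 mm. A picture is of the moment at which its call begins. There is no depth.
- r.finish_job(): hands the job in, once; it reports no verdict.
The state is a dict: "time_s": time; "joints": joint angles; "joint_velocities": joint speeds; "effort": joint torques, N m; "tcp_pos": TCP position; "ee_rot": TCP orientation; "wrist_force": force on the tool from outside, world axes, zero at the start; "moment": the same for the moment, N m; "gripper_width": opening from 0.0 (shut) to 1.0 (fully open).
Only numpy, scipy, OpenCV 4.12 (cv2) and the standard library are available. Lean on these libraries where they do the work, as an engineer would, in place of code of your own. Each camera call takes 0.05 s, during which the arm holds its last target.

TASK

One carriage of the photometer holds the capped sample vial, the other only a short blanking plug. With the fingertips, push the vial's carriage all the way in against its spring to the stop by its thumb plate, then let go of it so that it springs back a little and latches on its stop pin; after that press the round start key on top of the instrument fully down and let it come up again. Leave the plug's carriage out, do not lift or tip the vial or the plug, and leave everything else where it stands.

Things in the scene. Friction and masses are not known exactly. Their poses are not given: they have to be found in the camera images.
- photometer: two-channel photometer, fixed; origin on the worktop, x to its back, y left, z up. In mm in this frame: deck x -122 to -55, top z 28; behind it the white-topped optical head, x -56 to 76, y -90 to 90, top z 86, two tunnels. Carriages run along x at y +42 (left) and -42 (right) into the tunnels. By each, at x -62, y +-59, a sprung stop pin: steel bracket, black knob 12 wide, top z 80 (88 at most).
- carriage_left (a joint): left carriage, m: 0 = out (rest), 0.050 = in at its stop; grows along photometer +x. Spring resists with 5 N at 0, 8 N at 0.050; the stop pin adds 2 to 3 N while it climbs a tooth (0.020 to 0.030). Past about 0.040 the pin drops behind the tooth by itself, and on release the carriage returns to about 0.039 and is held. Released earlier it returns to 0. Latched, it cannot be pulled out.
- carriage_right (a joint): the same for the right carriage.
- start_key (a joint): travel of the start key in metres: 0 = up, 0.004 = fully down; sprung, about 1.2 N to start and 4 N fully down.
- plate_left (a point): on the front face of the left carriage's white upright thumb plate, 60 mm above the worktop, centred across it; moves with the carriage. Plate 44 mm wide (along photometer y), 6 mm thick, from z 30 to z 80 mm; its front face looks along photometer -x, 8 mm ahead of the base when the carriage is out.
- plate_right (a point): the same point on the right carriage's thumb plate.
- pocket_left (a point): centre of the floor of the left carriage's pocket, 32 mm above the worktop, 55 mm behind the front face of the plate; the pocket is 14 mm square and 14 mm deep.
- pocket_right (a point): the same for the right carriage's pocket.
- start_key_top (a point): centre of the top face of the round start key on the right half of the photometer's cover: 24 mm wide, top 93 mm above the worktop, 7 mm above the cover; pressed straight down. Nothing near it stands higher.
- vial_mid (a point): middle of the sample vial, a small clear glass vial with a crimped cap, 12 mm wide and 34 mm high, standing loose in the pocket of one carriage (left or right differs from run to run), its top 66 mm above the worktop; this point is 17 mm above its foot.
- plug_mid (a point): middle of the blanking plug, a solid black stepped plug 22 mm high, 12 mm wide with a 17 mm head, standing loose in the pocket of the other carriage; this point is 11 mm above its foot.
- spare_a_mid (a point): middle of a spare vial (12 x 34 mm) standing on the worktop to the left of the photometer; stays there.
- spare_b_mid (a point): middle of a second spare vial beside it; stays there.
- filter_mid (a point): middle of a syringe filter (disc 26 mm wide, 14 mm high) lying to the right of the photometer; stays there.
- timer_mid (a point): middle of a flat bench timer (62 x 66 x 16 mm) on the right of the worktop; stays there.

How it is judged:
By the outcome, as a careful person would: the job done as asked, in the order asked, and still so for the second after the job is handed in, with the robot touching nothing.
It also fails if it takes over 45 s, if anything falls off the work surface, if the arm or the gripper's body presses on something with over 40 N, if the wrist force passes 120 N, or if a joint passes its speed limit or range.

## Working session

There is one attempt and no reset: what is moved stays moved. The work goes in short steps, Python scripts to look and compute and a shell command to move; the robot and the scene stay as the last step left them, time stands still between calls to the robot, and variables do not carry over. Pictures are saved under pics/ and viewed, and the job is handed in when it is done.

```bash
mkdir -p pics; ls; python3 - <<'E'
from station import r
import cv2
for n in ("side","top","wrist"):
    c=r.capture(n); cv2.imwrite(f"pics/a_{n}.png",c["img"]); print(n,c["fx"],c["cx"],c["cy"],c["dist"],c["R"],c["t"])
s=r.sense(); print(s)
E
```

```text
pics
side 407.5140726904936 325.30261114307746 201.68521666920952 [0.0133538 0.        0.        0.        0.       ] [[-0.96351329 -0.26764053  0.00326822]
 [-0.15813348  0.55934849 -0.81370945]
 [ 0.21595356 -0.78453668 -0.58126263]] [0.53247488 0.23114954 0.7043292 ]
top 497.08310654680173 314.4469222603794 202.31677111779538 [-0.00156566  0.          0.          0.          0.        ] [[ 0.00907445 -0.99995823 -0.00109425]
 [-0.98739821 -0.00878756 -0.15801122]
 [ 0.157995    0.00251433 -0.98743671]] [-0.10039079  0.57606588  1.17211887]
wrist 311.51476794968266 318.15114693328655 203.43029911400984 [-0.00698778  0.          0.          0.          0.        ] [[-0.39026046  0.92070398  0.00097899]
 [ 0.88572532  0.37514327  0.27341943]
 [ 0.25137109  0.10757191 -0.96189441]] [ 0.62377577 -0.03338706  0.39013732]
{'time_s': 0.15, 'joints': array([-5.22205559e+01,  2.20800864e+01,  3.96662995e-01, -1.71245269e-02,
       -6.84107945e+01, -1.48139206e+01]), 'joint_velocities': array([-0.01001386, -0.09555711,  0.17716507, -0.07272014,  0.11266144,
        0.05087789]), 'effort': array([ 3.72048146e-05, -3.91053021e+01,  1.87586045e+01,  4.22237948e+00,
        1.23389254e-02, -1.31266170e-04]), 'tcp_pos': array([ 0.24365452, -0.57505664,  0.22171811]), 'ee_rot': array([[-9.20782733e-01, -3.90075040e-01, -7.87742247e-04],
       [-3.90075806e-01,  9.20781573e-01,  1.46994582e-03],
       [ 1.51949369e-04,  1.66077992e-03, -9.99998609e-01]]), 'wrist_force': array([-0.04639145, -0.25208199,  1.16333875]), 'moment': array([-0.00950532,  0.02241695, -0.06418258]), 'gripper_width': 1.0012757131035084}
```

View pics/a_top.png

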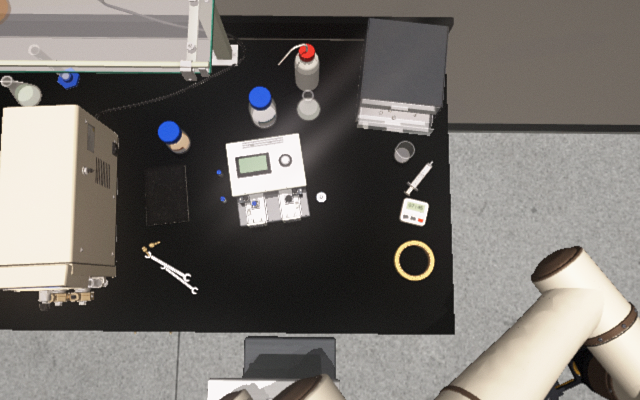

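View pics/a_side.png

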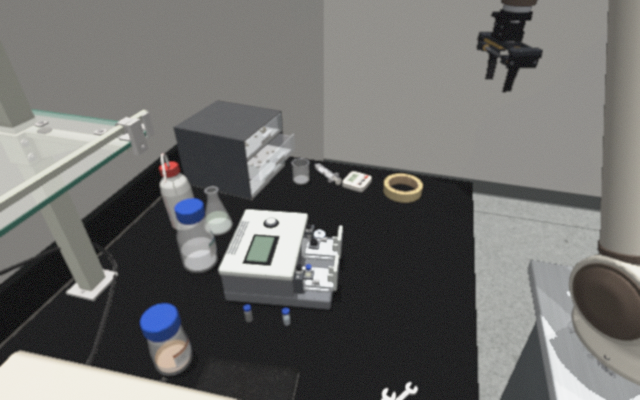

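View pics/a_wrist.png

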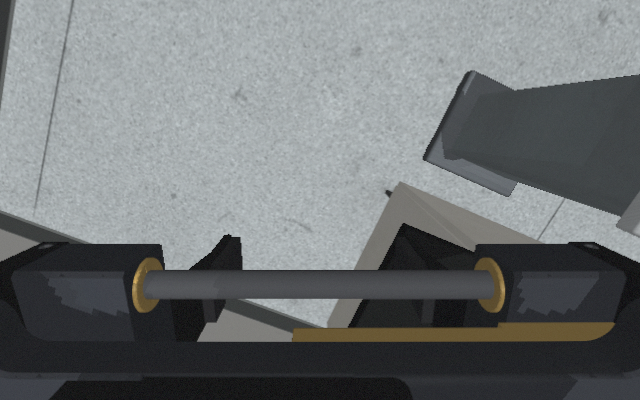

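The top view shows the photometer at about (268,180), with its carriages at (256,208) and (290,205). I'll zoom in on both views.

```bash
python3 - <<'E'
import cv2
a=cv2.imread("pics/a_top.png")[125:235,210:335]
cv2.imwrite("pics/b_top.png",cv2.resize(a,None,fx=5.3,fy=5.3,interpolation=cv2.INTER_CUBIC))
a=cv2.imread("pics/a_side.png")[200:335,215:355]
cv2.imwrite("pics/b_side.png",cv2.resize(a,None,fx=4.4,fy=4.4,interpolation=cv2.INTER_CUBIC))
E
```

```text
(no output)
```

View pics/b_top.png

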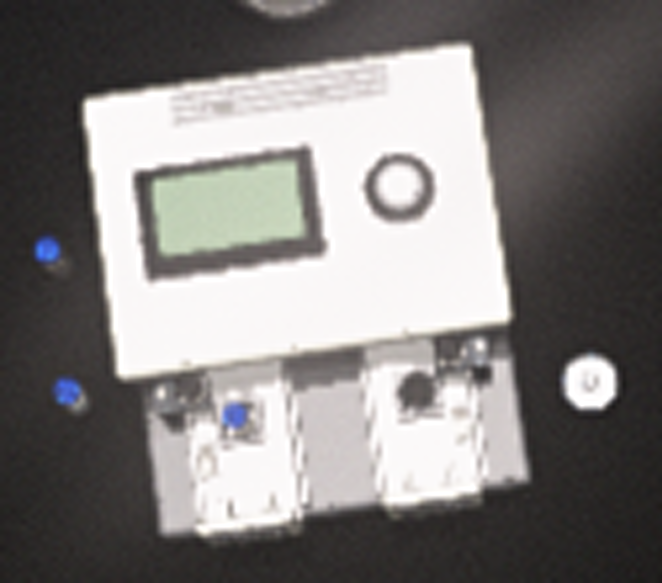

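View pics/b_side.png

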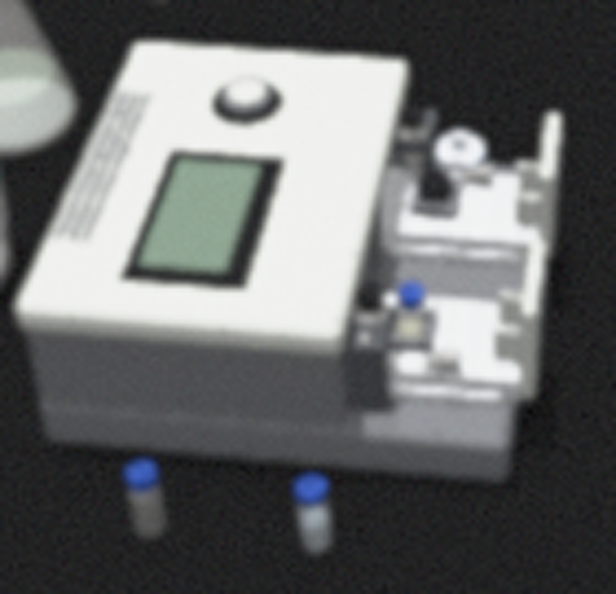

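The vial, with its blue cap at zoom (235,415), is in the left carriage. The black plug is in the right one. Next I work out the photometer pose from the cover corners, the key and the cap.

```bash
cat > h.py <<'E'
import numpy as np,cv2
def ray(c,px):
    K=np.array([[c["fx"],0,c["cx"]],[0,c["fy"],c["cy"]],[0,0,1]])
    u=cv2.undistortPoints(np.array(px,float).reshape(-1,1,2),K,np.array(c["dist"],float)).reshape(-1,2)
    R=np.array(c["R"]);t=np.array(c["t"])
    return -R.T@t,np.c_[u,np.ones(len(u))]@R
def plane(c,px,z):
    o,d=ray(c,px); return o+d*((z-o[2])/d[:,2])[:,None]
def proj(c,P):
    K=np.array([[c["fx"],0,c["cx"]],[0,c["fy"],c["cy"]],[0,0,1]])
    return cv2.projectPoints(np.array(P,float).reshape(-1,1,3),cv2.Rodrigues(np.array(c["R"]))[0],np.array(c["t"]),K,np.array(c["dist"],float))[0].reshape(-1,2)
E
python3 - <<'E'
from h import *
from station import r
M=np.array([[.076,.09],[.076,-.09],[-.056,-.09],[-.056,.09]])
ct=r.capture("top");cs=r.capture("side")
T=np.array([[84,100],[470,43],[511,318],[118,380]])/5.3+[210-.4,125-.4]
S=np.array([[17,312],[135,42],[408,62],[345,345]])/4.4+[215-.4,200-.4]
# side: order: back-left(17,312), back-right(135,42), front-right(408,62), front-left(345,345)
for n,c,px,key,cap,plates in(("top",ct,T,np.array([400,187])/5.3+[209.6,124.6],np.array([235,415])/5.3+[209.6,124.6],0),("side",cs,S,np.array([248,91])/4.4+[214.6,199.6],np.array([412,293])/4.4+[214.6,199.6],0)):
    W=plane(c,px,.086)[:,:2]
    a=M-M.mean(0);b=W-W.mean(0)
    th=np.arctan2((a[:,0]*b[:,1]-a[:,1]*b[:,0]).sum(),(a*b).sum())
    Rm=np.array([[np.cos(th),-np.sin(th)],[np.sin(th),np.cos(th)]])
    t=W.mean(0)-Rm@M.mean(0)
    print(n,"yaw",np.degrees(th),"t",t,"resid mm",((M@Rm.T+t-W)*1000).round(1).tolist())
    k=plane(c,[key],.093)[0];v=plane(c,[cap],.066)[0]
    print(" key",k,"in ph",Rm.T@(k[:2]-t),"cap",v,"in ph",Rm.T@(v[:2]-t))
E
```

```text
top yaw 9.243365110851162 t [0.65254534 0.02144695] resid mm [[0.6, 1.6], [1.1, -0.6], [-1.3, -1.5], [-0.4, 0.5]]
 key [ 0.67131409 -0.02429651  0.093     ] in ph [ 0.01117735 -0.04816428] cap [0.57097969 0.05046321 0.066     ] in ph [-0.07584568  0.04174123]
side yaw 9.340235386388882 t [0.65076842 0.02661262] resid mm [[0.8, 1.4], [-0.6, 0.9], [-1.1, -0.3], [1.0, -1.9]]
 key [ 0.67143353 -0.02187129  0.093     ] in ph [ 0.01252235 -0.05119499] cap [0.5700135  0.05493881 0.066     ] in ph [-0.07508702  0.0410569 ]
```

Both views agree: yaw is about 9.3°, the origin is about (0.652, 0.023), and the vial is at photometer x −75, y +42. I shut the fingers, align the tool with the photometer and travel high.

```bash
python3 -m crank '[[1,[0,0,0],[0,0,0.152]],[1,[0,0,0],[0,0,0.152]],[1,[-0.24,0.4,0],[0,0,0]],[1,[-0.24,0.4,0],[0,0,0]],[1,[-0.24,0.4,0],[0,0,0]],[1,[-0.24,0.4,0],[0,0,0]],[1,[-0.24,0.4,0],[0,0,0]],[1,[-0.24,0.4,0],[0,0,0]]]'
cat >> h.py <<'E'
def st():
    from station import r
    s=r.sense();th=np.radians(9.3);d=s["tcp_pos"][:2]-[.652,.0235]
    c,n=np.cos(th),np.sin(th);R=s["ee_rot"]
    print("t",s["time_s"],"ph mm",np.round([1e3*(c*d[0]+n*d[1]),1e3*(-n*d[0]+c*d[1]),1e3*s["tcp_pos"][2]],1),"xhead",np.degrees(np.arctan2(-R[1,0],-R[0,0])).round(2),"tilt",R[2].round(3),"F",s["wrist_force"].round(1),"g",round(s["gripper_width"],2),"j",s["joints"].round(0))
E
python3 -c "import h;h.st()"
```

```text
time_s: 1.05
tcp_pos: [0.3476, -0.3136, 0.2227]
ee_rot: [[-0.987, -0.161, 0.0], [-0.161, 0.987, -0.0], [-0.0, -0.0, -1.0]]
wrist_force: [0.9, -1.0, 0.1]
gripper_width: 0.362
t 1.05 ph mm [-354.9 -283.5  222.7] xhead 9.26 tilt [-0. -0. -1.] F [ 0.9 -1.   0.1] g 0.36 j [-22.   7. -21.  -0. -63. -59.]
```

```bash
python3 -m crank '[[1,[-0.23,0.41,0],[0,0,0]],[1,[-0.23,0.41,0],[0,0,0]],[1,[-0.23,0.41,0],[0,0,0]],[1,[-0.23,0.41,0],[0,0,0]],[1,[-0.23,0.41,0],[0,0,0]],[1,[-0.23,0.41,0],[0,0,0]],[1,[-0.23,0.41,0],[0,0,0]],[1,[-0.23,0.38,0],[0,0,0]]]'
python3 -m crank '[[1,[0,0,0.3],[0,0,0]],[1,[0,0,0.3],[0,0,0]],[1,[0,0,0.3],[0,0,0]],[1,[0,0,0.3],[0,0,0]],[1,[0,0,0.3],[0,0,0]],[1,[0,0,0.2],[0,0,0]],[1,[0,0,0],[0,0,0]]]'
python3 - <<'E'
from h import *
from station import r
st()
for n in ("side","top","wrist"):
    c=r.capture(n); cv2.imwrite(f"pics/c_{n}.png",c["img"])
a=cv2.imread("pics/c_top.png")[125:255,190:350]
A=cv2.resize(a,(640,520),interpolation=cv2.INTER_CUBIC)
cv2.imwrite("pics/c_topz.png",A)
a=cv2.imread("pics/c_side.png")[180:335,215:400]
cv2.imwrite("pics/c_sidez.png",cv2.resize(a,None,fx=3.8,fy=3.8,interpolation=cv2.INTER_CUBIC))
E
```

```text
time_s: 1.85
tcp_pos: [0.4766, 0.0372, 0.2228]
ee_rot: [[-0.987, -0.162, 0.001], [-0.162, 0.987, 0.0], [-0.001, 0.0, -1.0]]
wrist_force: [1.0, -1.3, -0.3]
gripper_width: 0.007
time_s: 2.55
tcp_pos: [0.4743, 0.0343, 0.0501]
ee_rot: [[-0.987, -0.161, -0.006], [-0.161, 0.987, -0.002], [0.006, -0.001, -1.0]]
wrist_force: [-1.0, -0.9, 0.7]
gripper_width: 0.007
t 2.55 ph mm [-173.6   39.4   50.1] xhead 9.25 tilt [ 0.006 -0.001 -1.   ] F [-1.  -0.9  0.7] g 0.01 j [  24.   20.  -32.   -0.  -38. -104.]
```

View pics/c_topz.png

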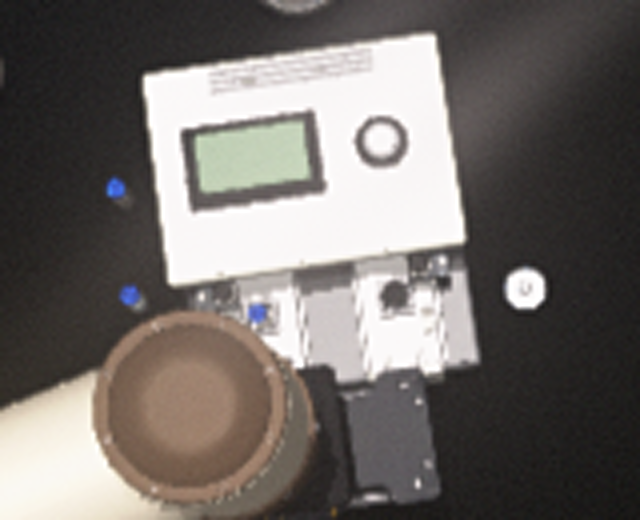

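View pics/c_sidez.png

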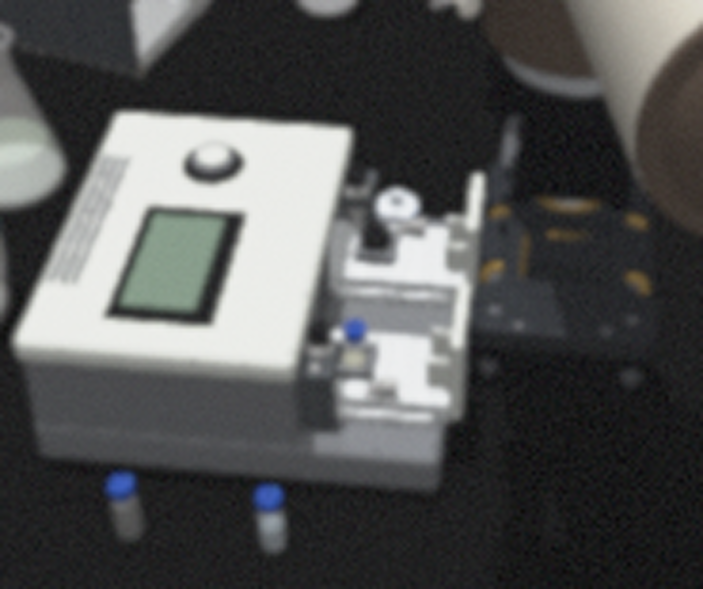

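View pics/c_wrist.png

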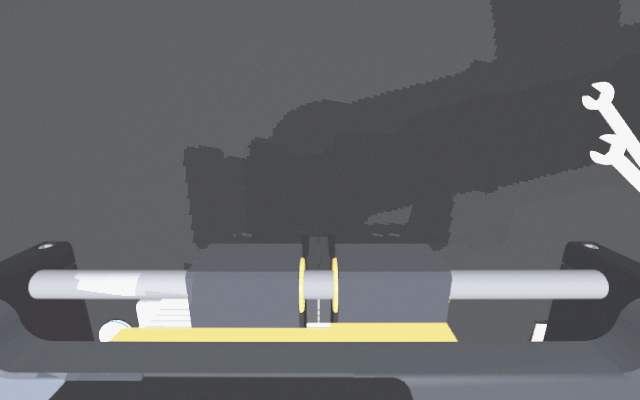

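The fingertips stand about 30 mm in front of the left plate, roughly centred on it. I approach it gently.

```bash
python3 -m crank '[[1,[-0.1,0.02,0],[0,0,0]],[1,[-0.1,0,0],[0,0,0]],[1,[-0.05,0,0],[0,0,0]],[1,[-0.05,0,0],[0,0,0]],[1,[-0.05,0,0],[0,0,0]],[1,[-0.05,0,0],[0,0,0]],[1,[0,0,0],[0,0,0]]]'; python3 -c "import h;h.st()"
python3 -m crank '[[1,[-0.08,0,0],[0,0,0]],[1,[-0.08,0,0],[0,0,0]],[1,[-0.08,0,0],[0,0,0]],[1,[0,0,0],[0,0,0]]]'; python3 -c "import h;h.st()"
```

```text
time_s: 3.4
tcp_pos: [0.5136, 0.0428, 0.052]
ee_rot: [[-0.987, -0.161, -0.005], [-0.161, 0.987, -0.002], [0.005, -0.001, -1.0]]
wrist_force: [-5.2, -0.2, 4.2]
gripper_width: 0.004
t 3.4 ph mm [-133.4   41.4   52. ] xhead 9.24 tilt [ 0.005 -0.001 -1.   ] F [-5.2 -0.2  4.2] g 0.0 j [  23.   23.  -27.   -0.  -40. -104.]
time_s: 3.8
tcp_pos: [0.5341, 0.0458, 0.0514]
ee_rot: [[-0.987, -0.16, -0.012], [-0.16, 0.987, -0.003], [0.012, -0.001, -1.0]]
wrist_force: [-10.3, -1.1, 5.2]
gripper_width: 0.005
t 3.8 ph mm [-112.8   41.    51.4] xhead 9.19 tilt [ 0.012 -0.001 -1.   ] F [-10.3  -1.1   5.2] g 0.0 j [  22.   25.  -24.   -0.  -42. -103.]
```

```bash
python3 -m crank '[[1,[-0.06,0,0],[0,0,0]],[1,[-0.06,0,0],[0,0,0]],[1,[0,0,0],[0,0,0]]]'; python3 -c "import h;h.st()"
python3 -m crank '[[1,[-0.05,0,0],[0,0,0]],[1,[-0.04,0,0],[0,0,0]],[1,[0,0,0],[0,0,0]]]'; python3 -c "import h;h.st()"
```

```text
time_s: 4.1
tcp_pos: [0.5475, 0.0479, 0.0514]
ee_rot: [[-0.987, -0.16, -0.009], [-0.16, 0.987, -0.003], [0.009, -0.001, -1.0]]
wrist_force: [-6.9, -1.6, 2.1]
gripper_width: 0.001
t 4.1 ph mm [-99.2  41.   51.4] xhead 9.21 tilt [ 0.009 -0.001 -1.   ] F [-6.9 -1.6  2.1] g 0.0 j [  22.   26.  -22.   -0.  -43. -103.]
time_s: 4.4
tcp_pos: [0.5562, 0.0493, 0.0513]
ee_rot: [[-0.987, -0.16, -0.009], [-0.16, 0.987, -0.003], [0.009, -0.001, -1.0]]
wrist_force: [-7.8, -0.4, 3.6]
gripper_width: 0.007
t 4.4 ph mm [-90.4  40.9  51.3] xhead 9.21 tilt [ 0.009 -0.001 -1.   ] F [-7.8 -0.4  3.6] g 0.01 j [  22.   26.  -21.   -0.  -43. -102.]
```

```bash
python3 -m crank '[[1,[-0.03,0,0],[0,0,0]],[1,[0,0,0],[0,0,0]]]'; python3 -c "import h;h.st()"
python3 -m crank '[[1,[-0.03,0,0],[0,0,0]],[1,[0,0,0],[0,0,0]]]'; python3 -c "import h;h.st()"
```

```text
time_s: 4.6
tcp_pos: [0.5564, 0.0493, 0.0513]
ee_rot: [[-0.987, -0.16, -0.014], [-0.16, 0.987, -0.004], [0.015, -0.001, -1.0]]
wrist_force: [-13.5, 0.0, 7.9]
gripper_width: 0.001
t 4.6 ph mm [-90.1  40.9  51.3] xhead 9.18 tilt [ 0.015 -0.001 -1.   ] F [-13.5   0.    7.9] g 0.0 j [  22.   27.  -20.   -0.  -44. -102.]
time_s: 4.8
tcp_pos: [0.5564, 0.0492, 0.0512]
ee_rot: [[-0.987, -0.159, -0.021], [-0.159, 0.987, -0.005], [0.021, -0.002, -1.0]]
wrist_force: [-20.3, 0.3, 13.7]
gripper_width: 0.006
t 4.8 ph mm [-90.2  40.8  51.2] xhead 9.15 tilt [ 0.021 -0.002 -1.   ] F [-20.3   0.3  13.7] g 0.01 j [  22.   27.  -20.   -0.  -44. -102.]
```

The stop is reached: position stays at −90 mm while the force climbs from 8 to 20 N. I back off gently, then look.

```bash
python3 -m crank '[[1,[0.05,0,0],[0,0,0]],[1,[0.05,0,0],[0,0,0]],[1,[0.06,0,0],[0,0,0]],[1,[0.08,0,0],[0,0,0]],[1,[0.1,0,0],[0,0,0]],[1,[0.15,0,0],[0,0,0]],[1,[0.25,0,0],[0,0,0]],[1,[0,0,0],[0,0,0]]]'
python3 - <<'E'
from h import *
from station import r
st()
for n in ("side","top"):
    c=r.capture(n); cv2.imwrite(f"pics/d_{n}.png",c["img"])
a=cv2.imread("pics/d_top.png")[125:255,190:350]
cv2.imwrite("pics/d_topz.png",cv2.resize(a,(640,520),interpolation=cv2.INTER_CUBIC))
a=cv2.imread("pics/d_side.png")[180:335,215:400]
cv2.imwrite("pics/d_sidez.png",cv2.resize(a,None,fx=3.8,fy=3.8,interpolation=cv2.INTER_CUBIC))
E
```

```text
time_s: 5.6
tcp_pos: [0.49, 0.0391, 0.0525]
ee_rot: [[-0.987, -0.161, -0.002], [-0.161, 0.987, 0.0], [0.002, 0.0, -1.0]]
wrist_force: [0.8, -0.2, -0.3]
gripper_width: 0.005
t 5.6 ph mm [-157.4   41.6   52.5] xhead 9.26 tilt [ 0.002  0.    -1.   ] F [ 0.8 -0.2 -0.3] g 0.01 j [  24.   21.  -30.   -0.  -39. -104.]
```

View pics/d_sidez.png

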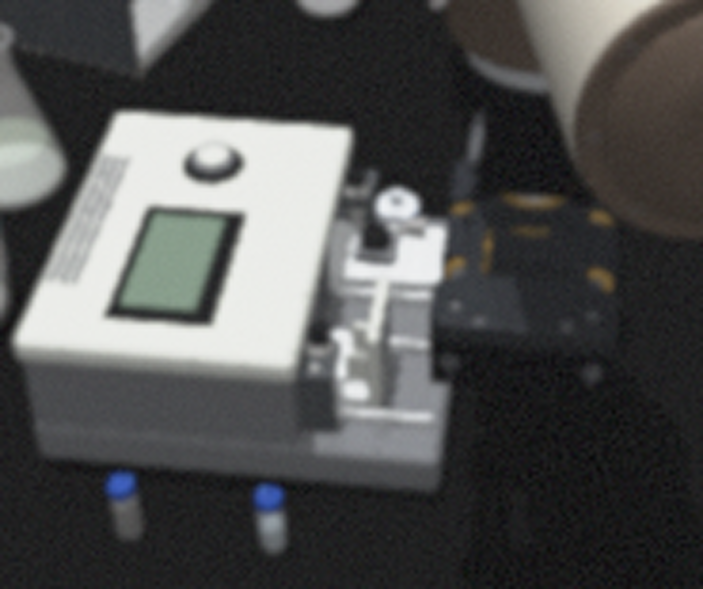

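View pics/d_topz.png

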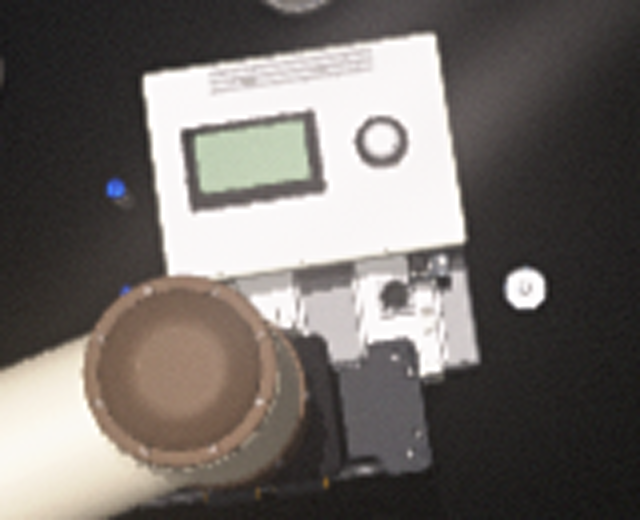

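The left carriage is well in and held, and the right one is still out. Next I raise the tool and go over to the start key.

```bash
python3 -m crank '[[1,[0,0,-0.3],[0,0,0]],[1,[0,0,-0.3],[0,0,0]],[1,[0,0,-0.3],[0,0,0]],[1,[0,0,-0.3],[0,0,0]],[1,[0,0,-0.1],[0,0,0]],[1,[0,0,0],[0,0,0]]]'
python3 -m crank '[[1,[-0.28,-0.15,0],[0,0,0]],[1,[-0.28,-0.15,0],[0,0,0]],[1,[-0.28,-0.15,0],[0,0,0]],[1,[-0.28,-0.15,0],[0,0,0]],[1,[-0.28,-0.15,0],[0,0,0]],[1,[-0.28,-0.15,0],[0,0,0]],[1,[0,0,0],[0,0,0]],[1,[0,0,0],[0,0,0]]]'
python3 - <<'E'
from h import *
from station import r
st()
for n in ("side","top","wrist"):
    c=r.capture(n); cv2.imwrite(f"pics/e_{n}.png",c["img"])
    if n=="side":
        th=np.radians(9.3);R=np.array([[np.cos(th),-np.sin(th)],[np.sin(th),np.cos(th)]])
        for q in(0,.039,.05):
            P=np.r_[R@[-.130+q,.042]+[.652,.0235],.08]; print(q,(proj(c,P)[0]-[215,180])*3.8)
a=cv2.imread("pics/e_side.png")[180:335,215:400]
cv2.imwrite("pics/e_sidez.png",cv2.resize(a,None,fx=3.8,fy=3.8,interpolation=cv2.INTER_CUBIC))
E
```

```text
time_s: 6.3
tcp_pos: [0.4945, 0.0404, 0.1842]
ee_rot: [[-0.987, -0.161, 0.005], [-0.161, 0.987, 0.002], [-0.005, 0.001, -1.0]]
wrist_force: [-0.9, 0.0, 0.3]
gripper_width: 0.003
time_s: 7.1
tcp_pos: [0.6726, -0.0222, 0.1794]
ee_rot: [[-0.987, -0.16, -0.005], [-0.16, 0.987, -0.0], [0.005, 0.0, -1.0]]
wrist_force: [0.2, 0.4, -0.6]
gripper_width: 0.008
t 7.1 ph mm [ 13.  -48.4 179.4] xhead 9.22 tilt [ 0.005  0.    -1.   ] F [ 0.2  0.4 -0.6] g 0.01 j [ 12.  29.   5.  -0. -66. -93.]
0 [467.44611569 311.89082333]
0.039 [385.88943307 305.46676665]
0.05 [363.0204965  303.66844345]
```

View pics/e_sidez.png

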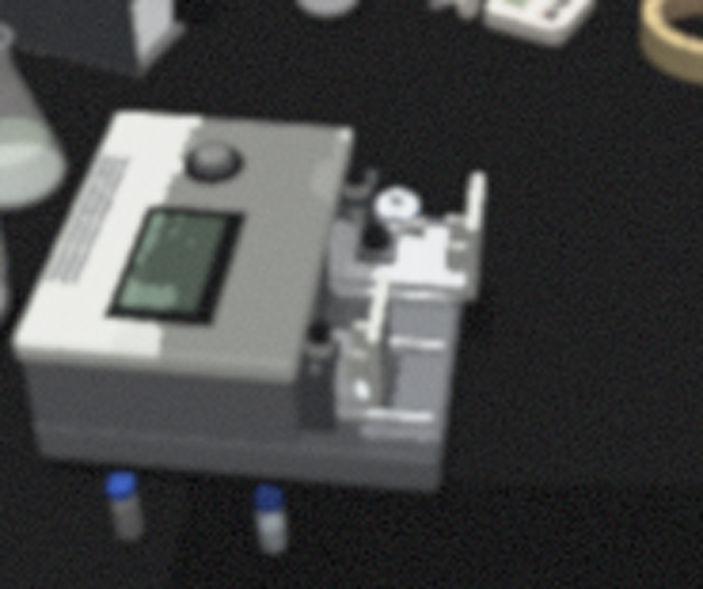

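View pics/e_side.png

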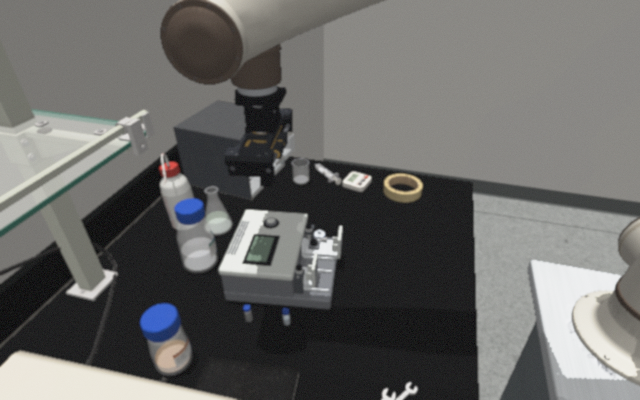

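View pics/e_wrist.png

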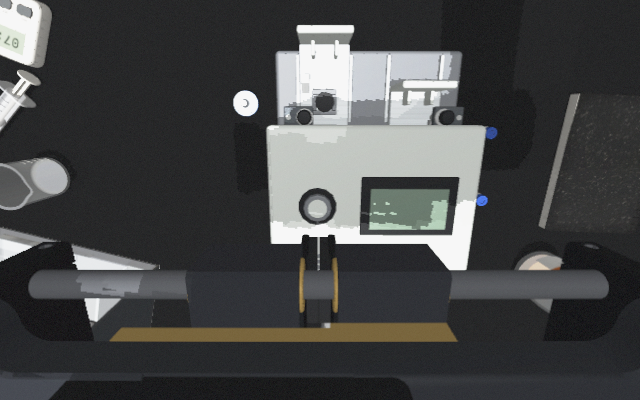

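The left plate edge at zoom x≈383 matches the prediction for 0.039 (386); 0 would be 467 and 0.050 would be 363. I check the key against the wrist view, where it sits at (317.5,208).

```bash
python3 - <<'E'
from h import *
from station import r
c=r.capture("wrist");print(plane(c,[[317.5,208]],.093),plane(c,[[305,117]],.080))
E
python3 -m crank '[[1,[0,0,0.2],[0,0,0]],[1,[0,0,0.2],[0,0,0]],[1,[0,0,0.2],[0,0,0]],[1,[0,0,0.1],[0,0,0]],[1,[0,0,0.05],[0,0,0]],[1,[0,0,0],[0,0,0]]]';python3 -c "import h;h.st()"
```

```text
[[ 0.67288611 -0.02155426  0.093     ]] [[ 0.60175385 -0.04358933  0.08      ]]
time_s: 7.9
tcp_pos: [0.673, -0.0218, 0.1076]
ee_rot: [[-0.987, -0.162, -0.0], [-0.162, 0.987, -0.0], [0.0, -0.0, -1.0]]
wrist_force: [-0.2, -0.8, 0.1]
gripper_width: 0.003
t 7.9 ph mm [ 13.4 -48.1 107.6] xhead 9.31 tilt [ 0. -0. -1.] F [-0.2 -0.8  0.1] g 0.0 j [ 12.  32.  -1.   0. -58. -93.]
```

```bash
python3 -m crank '[[1,[0,0,0.06],[0,0,0]],[1,[0,0,0.06],[0,0,0]],[1,[0,0,0.03],[0,0,0]],[1,[0,0,0],[0,0,0]],[1,[0,0,0],[0,0,0]]]';python3 -c "import h;h.st()"
python3 -m crank '[[1,[0,0,0.03],[0,0,0]],[1,[0,0,0],[0,0,0]],[1,[0,0,0],[0,0,0]]]';python3 -c "import h;h.st()"
```

```text
time_s: 8.4
tcp_pos: [0.6731, -0.0219, 0.0929]
ee_rot: [[-0.987, -0.161, -0.0], [-0.161, 0.987, -0.0], [0.0, 0.0, -1.0]]
wrist_force: [-0.7, 0.9, 2.3]
gripper_width: 0.004
t 8.4 ph mm [ 13.5 -48.2  92.9] xhead 9.29 tilt [ 0.  0. -1.] F [-0.7  0.9  2.3] g 0.0 j [ 12.  33.  -1.  -0. -56. -93.]
time_s: 8.7
tcp_pos: [0.6734, -0.0219, 0.0901]
ee_rot: [[-0.987, -0.162, 0.001], [-0.162, 0.987, -0.0], [-0.001, -0.0, -1.0]]
wrist_force: [-0.9, 0.8, 3.0]
gripper_width: 0.003
t 8.7 ph mm [ 13.8 -48.3  90.1] xhead 9.29 tilt [-0.001 -0.    -1.   ] F [-0.9  0.8  3. ] g 0.0 j [ 12.  33.  -2.   0. -56. -93.]
```

```bash
python3 -m crank '[[1,[0,0,0.02],[0,0,0]],[1,[0,0,0],[0,0,0]],[1,[0,0,0],[0,0,0]]]';python3 -c "import h;h.st()"
python3 -m crank '[[1,[0,0,0.02],[0,0,0]],[1,[0,0,0],[0,0,0]],[1,[0,0,0],[0,0,0]]]';python3 -c "import h;h.st()"
```

```text
time_s: 9.0
tcp_pos: [0.6734, -0.0219, 0.0894]
ee_rot: [[-0.987, -0.162, 0.001], [-0.162, 0.987, -0.0], [-0.001, -0.001, -1.0]]
wrist_force: [-3.1, 1.8, 9.1]
gripper_width: 0.003
t 9.0 ph mm [ 13.8 -48.3  89.4] xhead 9.32 tilt [-0.001 -0.001 -1.   ] F [-3.1  1.8  9.1] g 0.0 j [ 12.  33.  -2.   0. -55. -93.]
time_s: 9.3
tcp_pos: [0.6735, -0.0219, 0.0892]
ee_rot: [[-0.987, -0.162, 0.002], [-0.162, 0.987, -0.001], [-0.002, -0.001, -1.0]]
wrist_force: [-6.1, 2.6, 14.7]
gripper_width: 0.002
t 9.3 ph mm [ 13.9 -48.3  89.2] xhead 9.35 tilt [-0.002 -0.001 -1.   ] F [-6.1  2.6 14.7] g 0.0 j [ 12.  33.  -2.   0. -55. -93.]
```

The key is bottomed: z stops at 89.2 mm while the force climbs to 15 N against the 4 N spring. I release upward and check the scene.

```bash
python3 -m crank '[[1,[0,0,-0.04],[0,0,0]],[1,[0,0,-0.06],[0,0,0]],[1,[0,0,-0.1],[0,0,0]],[1,[0,0,-0.2],[0,0,0]],[1,[0,0,-0.3],[0,0,0]],[1,[0,0,-0.3],[0,0,0]],[1,[0,0,0],[0,0,0]],[1,[0,0,0],[0,0,0]]]'
python3 - <<'E'
from h import *
from station import r
st()
for n in ("side","wrist"):
    c=r.capture(n); cv2.imwrite(f"pics/f_{n}.png",c["img"])
a=cv2.imread("pics/f_side.png")[180:335,215:400]
cv2.imwrite("pics/f_sidez.png",cv2.resize(a,None,fx=3.8,fy=3.8,interpolation=cv2.INTER_CUBIC))
E
```

```text
time_s: 10.1
tcp_pos: [0.6733, -0.0218, 0.1861]
ee_rot: [[-0.987, -0.161, 0.001], [-0.161, 0.987, 0.001], [-0.001, 0.001, -1.0]]
wrist_force: [-0.4, -1.0, -1.2]
gripper_width: 0.007
t 10.1 ph mm [ 13.7 -48.2 186.1] xhead 9.26 tilt [-0.001  0.001 -1.   ] F [-0.4 -1.  -1.2] g 0.01 j [ 12.  28.   5.  -0. -67. -93.]
```

View pics/f_sidez.png

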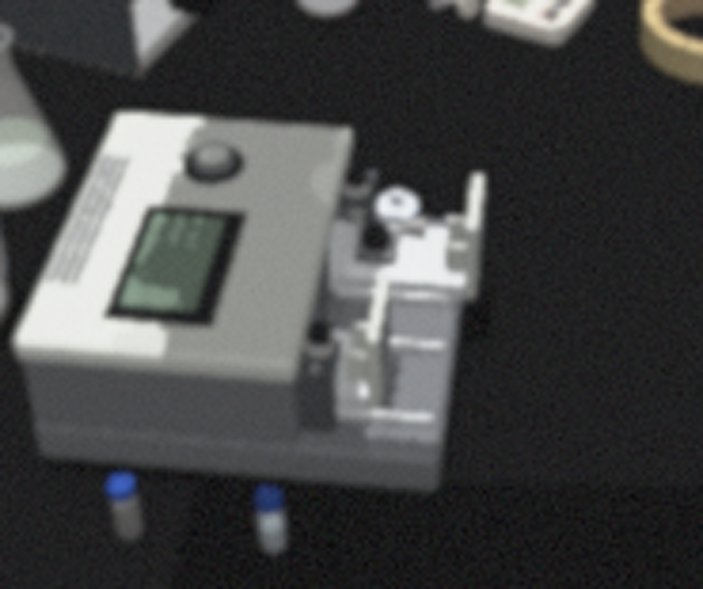

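View pics/f_wrist.png

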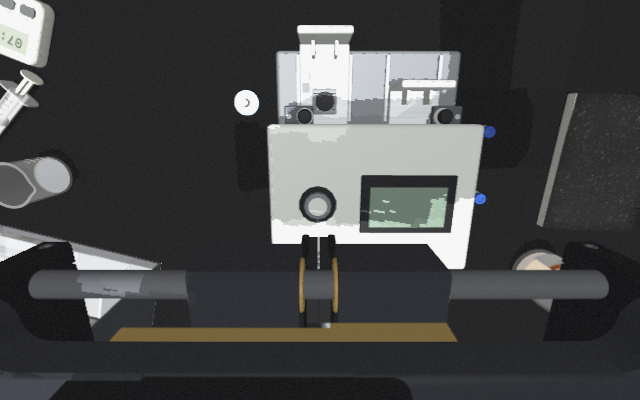

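The left carriage is latched (edge at x≈383), the right carriage is still out with its plug upright, the key at (212,160) is up again, and the display has changed. The spares and filter haven't moved. I hand it in.

```bash
python3 -c "
from station import r
print(r.finish_job())"
```

```text
the job is handed in; nothing more can be done
None
```

The job is handed in, at about 10 s on the robot's clock, and none of my checks failed or disagreed.

- **Carriage:** The vial was in the left carriage. I pushed that thumb plate in with the shut fingertips. The tool stopped moving at 40 mm past first contact by my reading, where I expected the stop, while the force rose from 8 N to 20 N. After release the carriage sprang back, and the side view put it at about 0.039 m, which is the latched position.
- **Start key:** I then pressed the key until the tip stopped at 89.2 mm, its expected fully-down height. The force reached 15 N against a spring of about 4 N. It came up again on release, and the display had changed.
- **Rest of the scene:** In the last pictures the right carriage was still out with its plug upright, and the spare vials and filter stood where they were. The arm was clear of everything.
- **Not seen directly:** Once latched, the vial sits inside the tunnel, so I could not see it. That it stayed upright is inferred from the smooth push.

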